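# Bring a grinding ball to the mill jar

## Robot

A 7-joint arm with a two-finger parallel gripper is mounted at the origin on a cart in front of the work surface, level with it; the furniture and walls round the work are solid. World frame = base frame: x ahead of the robot, y to its left, z up, the work surface at z = 0. Lengths are in m, angles in rad, forces in N, time in s.
With the tool pointing down it reaches from about 0.425 to 0.925 m from the base axis. Payload 6.8 kg.
Tool frame: the origin (TCP) lies between the finger pads; the fingertips stand 17 mm ahead of it and the grasp point (between the pads) lies 2 mm behind it; z points along the fingers, x is the direction in which the jaws open and shut, and the axes are right-handed (so a half turn about z gives the same grasp; the last joint's range is limited). The gripper opens to 85 mm and grips with 20 to 120 N. Pads are 22 mm wide; open, the fingers measure 114 mm over their backs; the gripper's body (76 mm by 85 mm) begins 54 mm behind the grasp point. The pads swing forward as they close: fully open they stand 13 mm farther back than shut.
Start: joints at [0.999, 0.477, 0.022, 1.555, -0.011, 1.109, -0.083], TCP at [0.302, -0.604, 0.248] pointing down, gripper open.
Joint ranges: [-2.96, 2.96], [-0.34, 2.1], [-1.41, 1.46], [0.24, 2.44], [-1.37, 4.51], [0.17, 1.92], [-2.96, 2.96]. Speed limits (rad/s): [2.39, 2.39, 3.14, 3.14, 3.14, 3.14, 3.14].

## Interface

Orientations are given as a unit quaternion [w, x, y, z].
In Python, from station import readout, read_camera, get_calibration, bot, models gives the robot as it stands.
- The arm moves only by the tool carry_out, never from a script. Its argument "deltas" is a list of rows, each a list of 2 entries, a list of its own where there are three numbers: the shift along the tool's x, y, z in cm, then the turn about the tool's z in degrees. A call has 1 to 10 rows; each row is the pose to reach, as a shift and turn from the pose measured when the call began, along the tool's axes at that moment; what a row does not reach only later rows make up. A row lasts 1/8 s, in which the tool goes at most 62.5 mm and 10.7 degrees, less where a joint would pass 70% of its speed; a pose out of reach is approached as far as the arm can. A call with a gripper value outside its range is refused whole. "hand" is the opening, from 0 (shut) to 1 (fully open), set as the call begins (left out, the last holds). The fingers move at their own pace and stop on an object; "newtons" is the grip in N (left out, the last holds). Time passes only in rows, so rows that repeat a pose let the fingers close. It gives the time, the measured TCP pose, the force and the opening at its end, in the units of the state.
- readout.get_obs(): the state, without advancing time (a new reading comes with each control period).
- read_camera(name): name is "side" or "top" or "wrist"; returns the picture (480x640x3 uint8, red, green, blue); there is no depth.
- get_calibration(name): a dict with "fov_y" (degrees; the focal length in pixels is half the picture's height over the tangent of half this angle, whatever the lens; pixels are square), "cx", "cy" (the principal point, pixels), "world_from_camera" (4x4, takes a point from camera to world coordinates). Camera axes: x right, y down, z forward; pixel columns grow to the right and rows downward; lengths in m; the calibration is good to about 2 mm. A picture is of the moment at which its call begins: read the wrist's pose just before it. get_calibration takes no time and is no camera call; for the wrist camera it gives the pose at the moment of the call.
- bot.hand_in(): hands the job in, once; it reports no verdict.
Trained networks look in the newest picture that a camera, given by its name, has taken for a name from the list of things; names that differ only in an ending like _2 or _b are one class to them, and where a whole thing is asked for, a point or a joint stands for the part that bears it (a point fixed in the world has none). Each returns a list of dicts, best first, with "score" (0 to 1); they miss things now and then, are a little off and sometimes report something else, mostly with a low value. They report only what shows in the picture. A call takes as long as a camera call. They do not tell look-alikes from the thing itself.
- models.spot_in(query, camera): "centre" ([row, column] in pixels, amid what is visible of it).
The state is a dict: "t": time; "q": joint angles; "joint_vel": joint speeds; "joint_torque": joint torques, N m; "eef_pos": TCP position; "tool_rot": TCP orientation; "contact_force": force on the tool from outside, world axes, zero at the start; "torque": the same for the moment, N m; "gripper_width": opening from 0.0 (shut) to 1.0 (fully open).
Only numpy, scipy, OpenCV 4.12 (cv2) and the standard library are available. Lean on these libraries where they do the work, as an engineer would, in place of code of your own. Each camera call takes 0.05 s, during which the arm holds its last target. There are 200 camera calls.

## Task

The mill jar is to be charged: take its lid off by the knob and lay it, knob up, flat on the free worktop. Then lift the dish with the loose grinding ball by its arched handle straight up off its round bat, turn it there about a quarter turn until its spout points at the jar, and carry it straight over until the end of the spout is above the open mouth, a few centimetres clear of the jar. Keep the dish level and the ball in the middle of it all the time, leave the other things alone, and finish still holding the dish there, without pouring.

Things in the scene. Friction and masses are not known exactly. Their poses are not given: they have to be found in the camera images.
- dish: round plain metal dish, 130 mm across, rim 23 mm high, 0.22 kg, on the bat; inside a cone falling 7 degrees to the middle: the ball stays central only if kept level (within 4 degrees) and moved without jerks (well under 1 m/s2). Origin: centre of underside; x points out along its only spout, a tongue 37 mm wide ending 89 mm out; y along the handle bar. Spout points roughly at the robot at first
- dish_handle (a point): centre of the wooden handle bar at the top of the dish's arch, 95 mm above the dish's underside, straight above its centre; the bar is 60 mm long along the dish's y, 12 mm thick (along the dish's x), 18 mm high; free on both sides, the ball's top is 46 mm below the bar's underside. Axes as the dish
- dish_spout (a point): middle of the spout's end, 89 mm from the dish's centre along its x, 18 mm above its underside
- dish_seat (a point): where the ball's centre lies when the ball rests in the middle of the dish: on the dish's axis, 25 mm above its underside
- ball_center (a point): centre of the white ceramic grinding ball, 30 mm in diameter, about 35 g, loose in the middle of the dish
- bat: round ware bat, 166 mm across, 30 mm high, fixed to the worktop, with the dish on it at the start; origin at the centre of its underside
- jar: upright round jar of white ceramic, 88 mm outside, 74 mm inside diameter, 90 mm high, fixed to the worktop about 0.25 m to the left or the right of the bat (square to the spout's starting direction); origin at the centre of its underside, z up
- jar_mouth (a point): centre of the jar's mouth, level with its rim, 90 mm above the worktop
- lid: round white ceramic lid, 89 mm across, lying on the jar's rim with a dark plug, 66 mm across, that reaches 8 mm into the mouth (loose fit); 0.15 kg, 41 mm high with its knob; origin: centre of the underside of the plug, z up, so its height is 0 when it lies flat on the worktop
- lid_knob (a point): point on the lid's axis at the height to grip its round knob, 34 mm above the plug's underside; the knob is 26 mm in diameter, its top 41 mm and its foot 15 mm above the plug's underside
- tie_bowl: small thrown bowl of twist ties, 104 mm across, 52 high; bystander, stands on the other side of the bat from the jar; origin at the centre of its underside
- rib: half-moon wooden throwing rib, 110 x 66 x 9 mm, lying just behind the bat; bystander; origin at the centre of its underside
- trim_tool: loop trimming tool with wooden handle, 206 x 33 x 12 mm, lying behind the rib; bystander; origin at the centre of its underside
- brush: grey scrubbing brush with handle, 155 x 61 x 91 mm, at the right; bystander; origin at the centre of its underside
There are look-alikes about, which are no part of the job. Leave any blue look-alike of the bat alone.

How it is judged:
On the way, in this order (a step that is already met when the one before it is completed fails the run):
1. the lid lies flat on the worktop, knob up, let go (height (world z) of lid below 0.01 m and angle between lid's own z axis and vertical below 0.1 rad and linear speed of lid below 0.03 m/s and contact force between the fingers and lid below 0.1 N), for 0.2 s.
2. the dish is lifted above its bat, level, not yet turned to the jar (spout still square to it, within 30 degrees) (z of dish in the frame of bat above 0.05 m and horizontal distance between dish and bat below 0.05 m and angle between dish's own z axis and vertical below 0.09 rad and distance between ball_center and dish_seat below 0.015 m and x of jar_mouth in the frame of dish below 0.13 m), for 0.1 s.
3. above the bat, the spout has been turned to point at the jar, dish level, ball in the middle (z of dish in the frame of bat above 0.05 m and horizontal distance between dish and bat below 0.05 m and x of jar_mouth in the frame of dish above 0.16 m and y of jar_mouth in the frame of dish between -0.04 and 0.04 m and angle between dish's own z axis and vertical below 0.09 rad and distance between ball_center and dish_seat below 0.015 m), for 0.1 s.
At the end, for the whole second after the job is handed in: Gripper holds the dish still, level within 5 degrees, underside 0 to 100 mm above the jar's rim, clear of the jar; spout's end within 27 mm along and 25 mm across of the mouth's centre, pointing away from the bat; ball within 15 mm of the middle; lid flat on the worktop, knob up, let go (all of step 1 and x of jar_mouth in the frame of dish between 0.062 and 0.116 m and y of jar_mouth in the frame of dish between -0.025 and 0.025 m and x of bat in the frame of dish below -0.08 m and y of bat in the frame of dish between -0.08 and 0.08 m and height (world z) of dish between 0.09 and 0.19 m and contact force between dish and jar below 0.2 N and contact force between the fingers and dish above 1 N and linear speed of dish below 0.03 m/s and angle between dish's own z axis and vertical below 0.09 rad and distance between ball_center and dish_seat below 0.015 m); the arm keeps its last pose, push and grip.
It fails at once if the ball leaves the middle of the dish (more than 22 mm off) (distance between ball_center and dish_seat above 0.022 m).
It fails at once if the dish is tipped by more than 11 degrees (angle between dish's own z axis and vertical above 0.2 rad).
It fails at once if another loose thing on the worktop is moved by more than 30 mm (distance of any of tie_bowl, rib, trim_tool, brush from where it was at the start of the episode above 0.03 m).
It also fails if it takes over 58 s, if anything falls off the work surface, if the arm or the gripper's body presses on something with over 40 N, if the wrist force passes 120 N, or if a joint passes its speed limit or range.

## Working session

There is one attempt and no reset: what is moved stays moved. The work goes in short steps, Python scripts to look and compute and a tool call to move; the robot and the scene stay as the last step left them, time stands still between calls to the robot, and variables do not carry over. Pictures are saved under pics/ and viewed, about 8 in all and at most 12, crops included, and the job is handed in when it is done.

Besides the shell and the picture viewer there is one more tool, called after "Emit:" by a JSON object that holds its "op" and its "data". carry_out: Moves the arm, as the interface text tells. Its arguments: {"type":"object","properties":{"deltas":{"type":"array"},"hand":{"type":"number"},"newtons":{"type":"number"}},"required":["deltas"]}

```bash
mkdir -p pics; cat > h.py <<'E'
import numpy as np, cv2
from station import readout, read_camera, get_calibration, bot, models
def K(c):
    f=240/np.tan(np.radians(c["fov_y"])/2); return f,c["cx"],c["cy"],np.array(c["world_from_camera"])
def ray(c,rc):
    f,cx,cy,T=K(c); d=T[:3,:3]@np.array([(rc[1]-cx)/f,(rc[0]-cy)/f,1]); return T[:3,3],d/np.linalg.norm(d)
def at_z(c,rc,z):
    o,d=ray(c,rc); return o+d*(z-o[2])/d[2]
def proj(c,p):
    f,cx,cy,T=K(c); q=T[:3,:3].T@(np.array(p)-T[:3,3]); return q[1]/q[2]*f+cy,q[0]/q[2]*f+cx
def tri(rs):
    A=sum(np.eye(3)-np.outer(d,d) for o,d in rs); b=sum((np.eye(3)-np.outer(d,d))@o for o,d in rs)
    return np.linalg.solve(A,b)
def save(n,im): cv2.imwrite(f"pics/{n}.png",im[:,:,::-1])
E
python3 - <<'E'
from h import *
np.set_printoptions(precision=4,suppress=True)
o=readout.get_obs();print(o["t"],o["eef_pos"],o["tool_rot"],o["gripper_width"])
ims=[]
for n in("top","side"):
    im=read_camera(n); save(n+"0",im); c=get_calibration(n); print(n,c["fov_y"],np.array(c["world_from_camera"]))
    for q in("dish","dish_handle","ball_center","bat","jar","lid","lid_knob","tie_bowl","dish_spout"):
        print(q,[(round(r["score"],2),np.round(r["centre"]).astype(int).tolist()) for r in models.spot_in(q,n)[:4]])
E
```

```text
0.0 [ 0.3017 -0.6032  0.2473] [-0.0004  0.8507 -0.5257 -0.0008] 1.00260529231491
top 55.62521030962143 [[-0.0234 -0.9983  0.0542  0.5025]
 [-0.9997  0.0232 -0.0049 -0.0805]
 [ 0.0036 -0.0543 -0.9985  1.4174]
 [ 0.      0.      0.      1.    ]]
dish [(0.7, [263, 289])]
dish_handle [(0.67, [261, 289])]
ball_center []
bat [(0.97, [295, 455]), (0.72, [250, 301])]
jar [(0.75, [273, 210])]
lid [(0.62, [280, 197]), (0.16, [242, 434])]
lid_knob [(0.71, [276, 195])]
tie_bowl [(0.69, [256, 369]), (0.61, [264, 286])]
dish_spout [(0.97, [265, 286])]
side 43.52907164781898 [[-0.8586 -0.266   0.4382 -0.0171]
 [-0.5121  0.4082 -0.7557  0.9429]
 [ 0.0222 -0.8733 -0.4867  0.7779]
 [ 0.      0.      0.      1.    ]]
dish [(0.91, [304, 326])]
dish_handle [(0.81, [303, 326])]
ball_center [(0.57, [296, 323])]
bat [(0.97, [236, 452]), (0.81, [323, 318])]
jar [(0.86, [384, 264])]
lid [(0.83, [353, 260]), (0.23, [257, 364])]
lid_knob [(0.85, [354, 262]), (0.21, [306, 324])]
tie_bowl [(0.77, [256, 365])]
dish_spout [(0.63, [305, 325])]
```

View pics/top0.png

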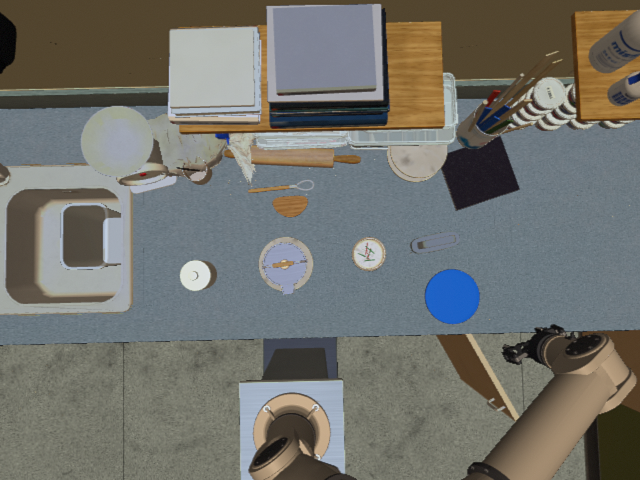

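View pics/side0.png

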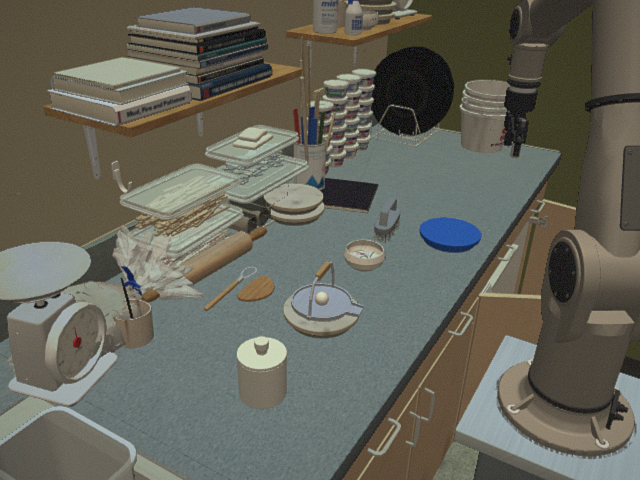

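The top view shows the dish at (265,286) with its spout toward the robot at (290,288). The jar and lid are on the left, with the knob at (276,195). The tie bowl is at (254,369), the brush at (242,435), the rib at (205,290) and the trim tool at (187,280).

- **Bat candidates:** the grey bat under the dish (265,286) and the blue disc (296,452). I choose the grey one.
- **Lid and jar candidates:** the white jar with knob (276,196), plus a cream scale pan at (143,117) and a plate at (160,417). Only the first has a knob.
- **Side view:** the knob is at about (344,261) and the handle bar at about (270,323).

```bash
python3 - <<'E'
from h import *
np.set_printoptions(precision=4,suppress=True)
T=get_calibration("top");S=get_calibration("side")
print("knob",tri([ray(T,(275.5,195)),ray(S,(345,261.5))]))
print("handle",tri([ray(T,(265,287)),ray(S,(270,322.5))]))
print("jar rim z.09+",at_z(T,(276,196),.1), "bat",at_z(T,(263,286),.03),"spout",at_z(T,(291,288),.048))
print("px 10cm", [at_z(T,(r,c),0) for r,c in((255,369),(206,290),(188,282),(296,452),(210,225))])
o=readout.get_obs()
import scipy.spatial.transform as st
q=o["tool_rot"];print(st.Rotation.from_quat([q[1],q[2],q[3],q[0]]).as_matrix())
top=cv2.imread("pics/top0.png");side=cv2.imread("pics/side0.png")
a=cv2.resize(top[225:315,160:410],None,fx=3.2,fy=3.2,interpolation=cv2.INTER_CUBIC)
b=cv2.resize(side[250:420,210:400],None,fx=1.76,fy=1.76,interpolation=cv2.INTER_CUBIC)
c=np.zeros((600,800,3),np.uint8);c[:288,:800]=a;c[290:290+b.shape[0],:b.shape[1]]=b
cv2.imwrite("pics/crop0.png",c)
E
```

```text
knob [0.4833 0.2622 0.1101]
handle [ 0.5099 -0.001   0.1213]
jar rim z.09+ [0.4795 0.2606 0.1   ] bat [0.5113 0.0046 0.03  ] spout [ 0.4273 -0.0008  0.048 ]
px 10cm [array([ 0.5304, -0.2525,  0.    ]), array([ 0.6895, -0.0096,  0.    ]), array([0.7469, 0.0144, 0.    ]), array([ 0.3972, -0.5063,  0.    ]), array([0.6816, 0.194 , 0.    ])]
[[ 0.4473 -0.8944 -0.    ]
 [-0.8944 -0.4473 -0.    ]
 [ 0.      0.     -1.    ]]
```

View pics/crop0.png

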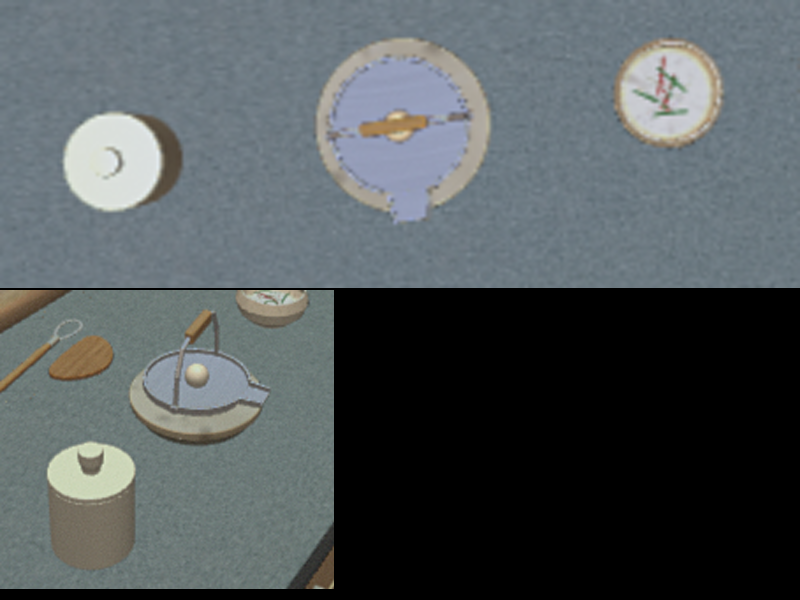

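The crop confirms the choices: the knob is at about (275,194.5) in the top view, and the dish, with bar and ball, lies on the grey bat with its spout turned about 6° off the line to the robot. I set off toward the jar in an arc.

Emit:
{"op": "carry_out", "data": {"deltas": [[[-5.5,-8,0],-10],[[-11,-16,0],-20],[[-17,-25,0],-30],[[-22.7,-33.5,0],-40],[[-22.7,-33.5,0],-50],[[-22.7,-33.5,0],-60],[[-22.7,-33.5,0],-63],[[-22.7,-33.5,0],-63]], "hand": 0.7, "newtons": 40}}

```text
t: 2.0
eef_pos: [0.5013, -0.2486, 0.2485]
tool_rot: [-0.0, 1.0, -0.002, 0.0]
contact_force: [-1.0, -0.6, 0.6]
gripper_width: 0.702
```

Emit:
{"op": "carry_out", "data": {"deltas": [[[0,-5,0],0],[[0,-11,0],0],[[0,-17,0],0],[[0,-23,0],0],[[0,-29,0],0],[[-0.5,-35,0],0],[[-1,-41,0],0],[[-1.4,-47,1],0],[[-1.8,-51,2],0],[[-1.8,-51,2.5],0]]}}

```text
t: 3.25
eef_pos: [0.485, 0.2633, 0.2232]
tool_rot: [-0.001, 1.0, -0.001, 0.0]
contact_force: [-0.1, -0.2, 0.1]
gripper_width: 0.699
```

```bash
python3 - <<'E'
from h import *
np.set_printoptions(precision=4,suppress=True)
o=readout.get_obs();print(o["t"],o["eef_pos"],o["tool_rot"],o["joint_vel"])
W=get_calibration("wrist");im=read_camera("wrist");save("w1",im);print(np.array(W["world_from_camera"]),W["fov_y"])
for q in("lid","lid_knob","jar","dish_handle"):
    for r in models.spot_in(q,"wrist")[:3]: print(q,r["score"],r["centre"],at_z(W,r["centre"],.116))
print("expected knob",proj(W,(.483,.262,.116)))
E
```

```text
3.25 [0.485  0.2633 0.2232] [-0.0006  1.     -0.0009  0.    ] [ 0.0335  0.0262  0.0627  0.0626  0.043  -0.0632  0.0014]
[[ 1.     -0.0015 -0.001   0.4848]
 [-0.0018 -0.9556 -0.2946  0.3393]
 [-0.0005  0.2946 -0.9556  0.3495]
 [ 0.      0.      0.      1.    ]] 63.97248844035078
lid 0.7 [235.7, 313.8] [0.4808 0.2738 0.116 ]
lid 0.53 [371.9, 567.4] [0.6596 0.1734 0.116 ]
lid_knob 0.9 [236.6, 315.0] [0.4816 0.2732 0.116 ]
lid_knob 0.56 [424.0, 339.8] [0.4992 0.1286 0.116 ]
jar 0.79 [171.1, 316.8] [0.4829 0.314  0.116 ]
jar 0.26 [424.3, 340.1] [0.4995 0.1284 0.116 ]
dish_handle 0.55 [424.1, 343.8] [0.5022 0.1285 0.116 ]
expected knob (np.float64(253.38147429823792), np.float64(317.2766467801298))
```

View pics/w1.png

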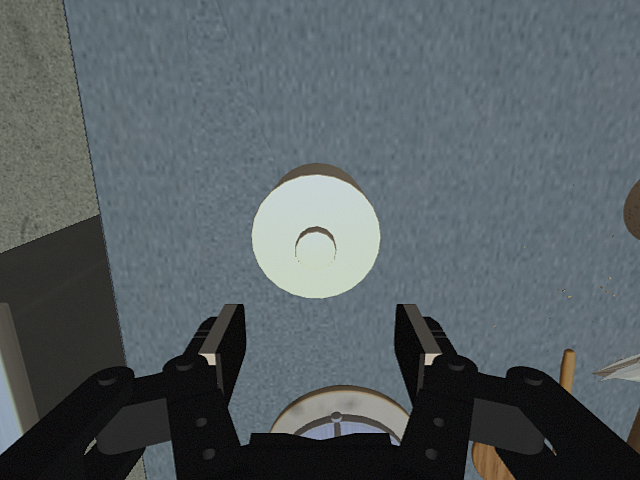

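The wrist view shows the lid disc centred at (236,316) and the knob top at about (249,316). The bat and dish are at the bottom edge.

```bash
python3 - <<'E'
from h import *
W=get_calibration("wrist");T=get_calibration("top");S=get_calibration("side")
print(at_z(W,(249,315.8),.123),at_z(W,(236.5,316.3),.097),at_z(T,(275.5,195),.123))
print(tri([ray(W,(249,315.8)),ray(T,(275.5,194.5)),ray(S,(341,261.5))]), readout.get_obs()["eef_pos"])
E
```

```text
[0.48358051 0.26268791 0.123     ] [0.4836905  0.26333095 0.097     ] [0.48137135 0.25748606 0.123     ]
[0.48353285 0.26141392 0.11844028] [0.48628778 0.25913493 0.2238181 ]
```

Emit:
{"op": "carry_out", "data": {"deltas": [[[-0.2,-0.2,3],0],[[-0.2,-0.2,6],0],[[-0.2,-0.2,7.5],0],[[-0.2,-0.2,7.5],0]]}}

```text
t: 4.0
eef_pos: [0.4844, 0.2601, 0.1483]
tool_rot: [0.001, 1.0, -0.004, -0.0]
contact_force: [0.3, 1.4, 0.1]
gripper_width: 0.702
```

```bash
python3 - <<'E'
from h import *
np.set_printoptions(precision=4,suppress=True)
for i in range(3):
    o=readout.get_obs();W=get_calibration("wrist");im=read_camera("wrist");print(o["eef_pos"],W["world_from_camera"][:,3])
    for r in models.spot_in("lid_knob","wrist")[:1]: print(r["score"],r["centre"],at_z(W,r["centre"],.12))
save("w2",im)
E
```

```text
[0.4844 0.2601 0.1483] [0.4848 0.3366 0.2744 1.    ]
0.58 [269.5, 319.0] [0.4839 0.2776 0.12  ]
[0.4851 0.2612 0.1498] [0.4851 0.3375 0.276  1.    ]
0.74 [268.4, 316.0] [0.4833 0.2787 0.12  ]
[0.4851 0.2615 0.15  ] [0.4851 0.3377 0.2763 1.    ]
0.77 [271.4, 314.7] [0.4828 0.2775 0.12  ]
```

View pics/w2.png

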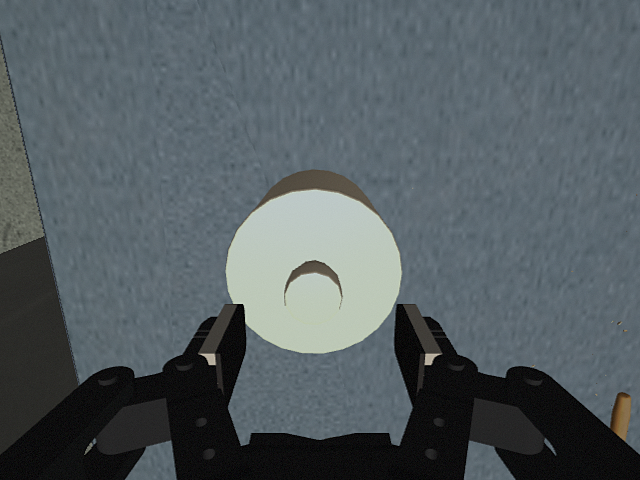

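The knob top is at about (300,313.5) and the lid disc at (271,314), between the fingers but about 2 mm toward −x. I descend with that correction, then close.

Emit:
{"op": "carry_out", "data": {"deltas": [[[-0.25,-0.15,1],0],[[-0.25,-0.15,2],0],[[-0.25,-0.15,2.6],0],[[-0.25,-0.15,3.0],0],[[-0.25,-0.15,3.0],0]]}}

```text
t: 4.92
eef_pos: [0.4823, 0.2629, 0.1194]
tool_rot: [0.0, 1.0, -0.004, 0.001]
contact_force: [0.4, 0.6, -0.5]
gripper_width: 0.7
```

Emit:
{"op": "carry_out", "data": {"deltas": [[[0,0,0],0],[[0,0,0],0],[[0,0,0],0],[[0,0,0],0],[[0,0,0],0],[[0,0,0],0]], "hand": 0, "newtons": 40}}

```text
t: 5.68
eef_pos: [0.4825, 0.263, 0.1198]
tool_rot: [0.0, 1.0, -0.004, 0.001]
contact_force: [-1.3, -0.8, 6.1]
gripper_width: 0.287
```

Emit:
{"op": "carry_out", "data": {"deltas": [[[0,0,-1.5],0],[[0,0,-3.5],0],[[0,0,-6],0],[[3,1,-6],0],[[7,2,-6],0],[[11.5,3.3,-6],0],[[15,4.2,-5],0],[[15.8,4.3,-3],0],[[15.8,4.3,0],0],[[15.8,4.3,3],0]]}}

```text
t: 6.92
eef_pos: [0.6391, 0.2193, 0.089]
tool_rot: [-0.0, 1.0, -0.003, 0.001]
contact_force: [0.5, -0.2, -1.7]
gripper_width: 0.285
```

```bash
python3 - <<'E'
from h import *
o=readout.get_obs();print(o["t"],o["eef_pos"],o["contact_force"],o["gripper_width"])
im=read_camera("side");save("s1",im[150:450,150:550]);print(models.spot_in("lid","side")[:2])
E
```

```text
6.925 [0.6391117  0.21930595 0.08904878] [ 0.54773528 -0.18054192 -1.69170665] 0.2852342612426063
[{'centre': [331.1, 206.1], 'score': 0.75}, {'centre': [254.6, 365.6], 'score': 0.49}]
```

View pics/s1.png

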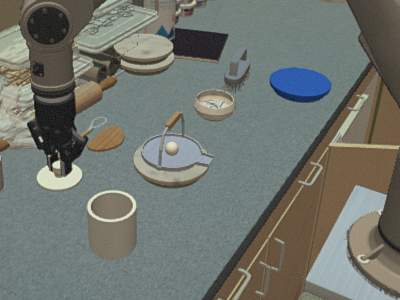

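The lid is held level at crop pixel (178,60) and the jar is open. The gripper is clear of the scale and the trim tool. Next I lower the lid until it touches.

Emit:
{"op": "carry_out", "data": {"deltas": [[[0,0,2],0],[[0,0,3.5],0],[[0,0,4.4],0],[[0,0,4.8],0],[[0,0,5.0],0],[[0,0,5.0],0]]}}

```text
t: 7.78
eef_pos: [0.6364, 0.218, 0.0379]
tool_rot: [0.002, 1.0, -0.003, -0.002]
contact_force: [-4.3, -2.2, 7.7]
gripper_width: 0.282
```

Emit:
{"op": "carry_out", "data": {"deltas": [[[0,0,0],0],[[0,0,0],0],[[0,0,0],0],[[0,0,0],0],[[0,0,-2],0],[[0,0,-6],0],[[0,0,-10],0],[[0,0,-15],0],[[0,0,-18],0]], "hand": 0.7}}

```text
t: 8.9
eef_pos: [0.6381, 0.2194, 0.2225]
tool_rot: [0.001, 1.0, -0.003, -0.0]
contact_force: [0.0, 0.5, -1.0]
gripper_width: 0.699
```

```bash
python3 - <<'E'
from h import *
o=readout.get_obs();print(o["t"],o["eef_pos"],o["contact_force"],o["gripper_width"])
W=get_calibration("wrist");im=read_camera("wrist");save("w3",im)
for q in("lid","lid_knob"): print(models.spot_in(q,"wrist")[:2])
print(proj(W,(.637,.219,.041)))
E
```

```text
8.9 [0.63808853 0.21936932 0.22252497] [ 0.0229029   0.52088816 -1.00249611] 0.6993583788771658
[{'centre': [211.0, 316.9], 'score': 0.9}]
[{'centre': [213.2, 318.0], 'score': 0.92}]
(np.float64(223.38779380244864), np.float64(319.00071597551107))
```

View pics/w3.png

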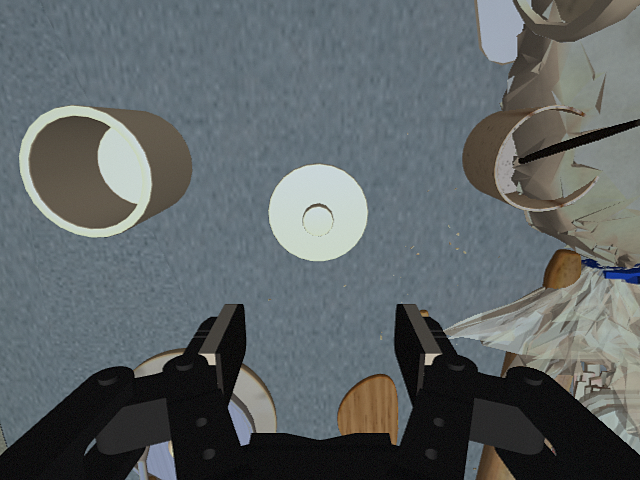

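The lid lies flat and released at (212,318), with its knob centred. The open jar's rim is at (172,85). I now hover over the dish.

Emit:
{"op": "carry_out", "data": {"deltas": [[[-3,5,-1],-1],[[-6,10,-2],-3],[[-9,15,-2],-5],[[-12,20,-2],-7],[[-12.7,21.6,-2],-7],[[-12.7,21.6,-2],-7],[[-12.7,21.6,-2],-7]]}}

```text
t: 9.93
eef_pos: [0.5106, 0.006, 0.2417]
tool_rot: [0.0, 0.998, 0.059, 0.0]
contact_force: [-0.7, -0.6, -0.3]
gripper_width: 0.695
```

```bash
python3 - <<'E'
from h import *
o=readout.get_obs();print(o["t"],o["eef_pos"],o["tool_rot"])
W=get_calibration("wrist");im=read_camera("wrist");save("w4",im);print(np.round(W["world_from_camera"],4).tolist())
for q in("dish_handle","ball_center","bat"): print(q,models.spot_in(q,"wrist")[:2])
im=read_camera("top"); print(models.spot_in("jar","top")[:2])
g=im[255:300,175:220];save("t1",g)
m=(g.min(2)>170).astype(np.uint8);
print("white px centroid top",np.argwhere(m).mean(0)+[255,175],m.sum(), (np.argwhere(m).min(0)+[255,175]),(np.argwhere(m).max(0)+[255,175]))
E
```

```text
9.925 [0.51061321 0.00601954 0.24168979] [1.29268400e-05 9.98267092e-01 5.88445989e-02 3.55241580e-04]
[[0.9931, 0.1121, 0.035, 0.5014], [0.1175, -0.9486, -0.2937, 0.0817], [0.0003, 0.2958, -0.9552, 0.3679], [0.0, 0.0, 0.0, 1.0]]
dish_handle [{'centre': [212.7, 317.1], 'score': 0.78}, {'centre': [142.6, 353.9], 'score': 0.28}]
ball_center [{'centre': [217.7, 329.4], 'score': 0.8}]
bat [{'centre': [138.2, 340.7], 'score': 0.87}]
[{'centre': [272.9, 196.7], 'score': 0.79}, {'centre': [190.3, 282.2], 'score': 0.75}]
white px centroid top [274.6474359  197.91239316] 468 [261 181] [289 210]
```

View pics/w4.png

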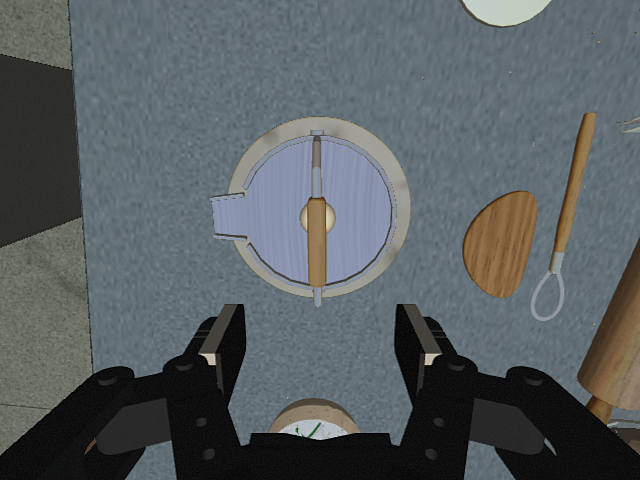

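The bar runs along image columns at about 317, rows 197–287, so its yaw matches the gripper. The ball is at (217,318) and the spout end at (217,212).

```bash
python3 - <<'E'
from h import *
np.set_printoptions(precision=4,suppress=True)
W=get_calibration("wrist");T=get_calibration("top")
a,b=at_z(W,(197.5,317),.134),at_z(W,(287,317),.134);print("bar",a,b,(a+b)/2,np.linalg.norm(a-b),np.degrees(np.arctan2(*(b-a)[:2])))
print("ball",at_z(W,(217,318),.055),"spout",at_z(W,(217,212),.048))
print("tri bar",tri([ray(W,(241,317)),ray(T,(265,287))]))
o=readout.get_obs();print(o["eef_pos"])
# jar from the earlier w3 picture
import scipy.spatial.transform as st
def R(q): return st.Rotation.from_quat([q[1],q[2],q[3],q[0]]).as_matrix()
im=cv2.imread("pics/w3.png");g=im.min(2)
X=np.array(W["world_from_camera"]);E=np.eye(4);E[:3,:3]=R(o["tool_rot"]);E[:3,3]=o["eef_pos"]
X3=np.eye(4);X3[:3,:3]=R([.001,1,-.003,0]);X3[:3,3]=[.6381,.2194,.2225]
W3=dict(W);W3["world_from_camera"]=X3@np.linalg.inv(E)@X
print("jar mouth w3",at_z(W3,(171.5,86),.09),"lid",at_z(W3,(212,318),.015))
print("jar top",at_z(T,(275,196.5),.09))
E
```

```text
bar [0.5042 0.0391 0.134 ] [ 0.511  -0.0199  0.134 ] [0.5076 0.0096 0.134 ] 0.059441350050021394 173.40889370987844
ball [0.5079 0.0088 0.055 ] spout [ 0.4184 -0.0033  0.048 ]
tri bar [ 0.5068 -0.0017  0.09  ]
[0.5102 0.005  0.2415]
jar mouth w3 [0.4826 0.2677 0.09  ] lid [0.6362 0.2228 0.015 ]
jar top [0.4822 0.2617 0.09  ]
```

Emit:
{"op": "carry_out", "data": {"deltas": [[[-0.2,-0.4,2],0],[[-0.2,-0.4,5],0],[[-0.2,-0.4,8],0],[[-0.2,-0.4,9],0],[[-0.2,-0.4,9],0]], "hand": 0.6}}

```text
t: 10.85
eef_pos: [0.5077, 0.0089, 0.1514]
tool_rot: [0.0, 0.998, 0.059, -0.0]
contact_force: [0.1, 0.3, 0.6]
gripper_width: 0.598
```

```bash
python3 - <<'E'
from h import *
o=readout.get_obs();print(o["t"],o["eef_pos"],o["tool_rot"])
W=get_calibration("wrist");im=read_camera("wrist");save("w5",im)
a=np.array([.5076,.009,.134]);d=np.array([.115,-.993,0])*.03
print(proj(W,a),proj(W,a-d),proj(W,a+d))
E
```

```text
10.85 [0.50766693 0.00894733 0.1513642 ] [ 2.48487201e-04  9.98276936e-01  5.86763792e-02 -4.25222409e-04]
(np.float64(318.3480000518996), np.float64(320.2332369893528)) (np.float64(249.66392820293547), np.float64(320.43350764064917)) (np.float64(379.794969030018), np.float64(320.0540684548417))
```

View pics/w5.png

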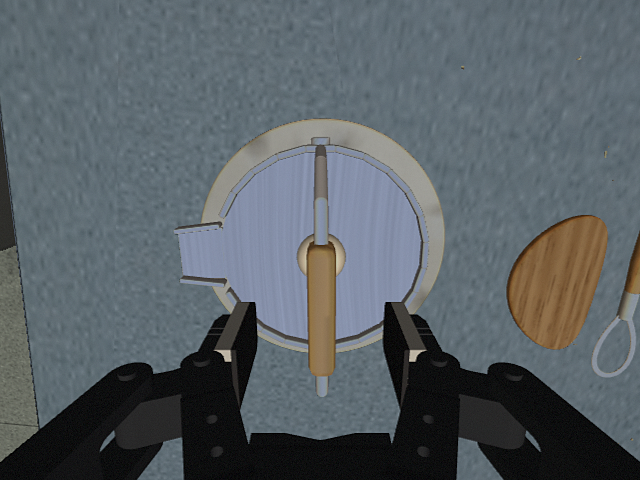

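The bar is at column 321, rows 244–378, against a prediction of 250–380 at 320. It is centred, so I descend and close.

Emit:
{"op": "carry_out", "data": {"deltas": [[[0,0,1],0],[[0,0,2],0],[[0,0,2.6],0],[[0,0,2.8],0],[[0,0,2.8],0]]}}

```text
t: 11.52
eef_pos: [0.5082, 0.009, 0.124]
tool_rot: [0.0, 0.998, 0.059, 0.0]
contact_force: [0.8, 0.5, -0.6]
gripper_width: 0.598
```

Emit:
{"op": "carry_out", "data": {"deltas": [[[0,0,0],0],[[0,0,0],0],[[0,0,0],0],[[0,0,0],0],[[0,0,0],0],[[0,0,0],0],[[0,0,0],0]], "hand": 0, "newtons": 60}}

```text
t: 12.4
eef_pos: [0.5086, 0.0091, 0.1243]
tool_rot: [0.0, 0.998, 0.059, 0.001]
contact_force: [-0.6, -0.3, 5.7]
gripper_width: 0.127
```

Closed on about 11 mm of bar. Now I lift gently.

Emit:
{"op": "carry_out", "data": {"deltas": [[[0,0,-0.1],0],[[0,0,-0.4],0],[[0,0,-0.9],0],[[0,0,-1.5],0],[[0,0,-2.2],0],[[0,0,-2.9],0],[[0,0,-3.5],0],[[0,0,-3.9],0],[[0,0,-4.1],0],[[0,0,-4.1],0]]}}

```text
t: 13.65
eef_pos: [0.5086, 0.0091, 0.1654]
tool_rot: [0.0, 0.998, 0.059, 0.001]
contact_force: [0.3, -0.1, -3.8]
gripper_width: 0.124
```

Emit:
{"op": "carry_out", "data": {"deltas": [[[0,0,-0.1],0],[[0,0,-0.5],0],[[0,0,-1.2],0],[[0,0,-2.1],0],[[0,0,-3.1],0],[[0,0,-4.1],0],[[0,0,-5.0],0],[[0,0,-5.7],0],[[0,0,-6.1],0],[[0,0,-6.2],0]]}}

```text
t: 14.9
eef_pos: [0.5085, 0.0091, 0.2275]
tool_rot: [0.0, 0.998, 0.059, 0.001]
contact_force: [0.3, 0.8, -1.8]
gripper_width: 0.134
```

```bash
python3 - <<'E'
from h import *
o=readout.get_obs();print(o["t"],o["eef_pos"],o["tool_rot"],o["contact_force"],o["gripper_width"])
a=read_camera("wrist");print(models.spot_in("ball_center","wrist")[:1]);b=read_camera("side");print(models.spot_in("ball_center","side")[:1])
save("c6",np.hstack([cv2.resize(a,(400,300)),cv2.resize(b[190:430,180:500],(400,300))]))
E
```

```text
14.9 [0.50848663 0.00914318 0.2275414 ] [3.10680627e-04 9.98276298e-01 5.86833797e-02 7.72262851e-04] [ 0.32232095  0.77760077 -1.84531574] 0.13368590660010699
[{'centre': [263.8, 336.0], 'score': 0.58}]
[{'centre': [256.1, 324.0], 'score': 0.57}]
```

View pics/c6.png

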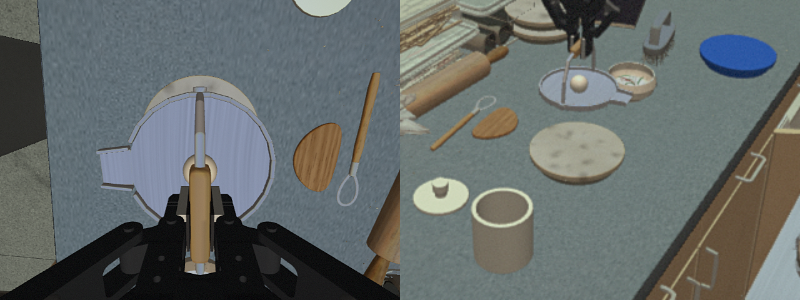

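The dish is lifted and level, with the ball in the middle, the lid flat and the jar open. I now turn it 91° clockwise in two gentle calls.

Emit:
{"op": "carry_out", "data": {"deltas": [[[0,0,0],1],[[0,0,0],4],[[0,0,0],9],[[0,0,0],15],[[0,0,0],22],[[0,0,0],29],[[0,0,0],35],[[0,0,0],40],[[0,0,0],43],[[0,0,0],44]]}}

```text
t: 16.35
eef_pos: [0.5082, 0.0092, 0.2269]
tool_rot: [0.0, 0.947, -0.32, 0.0]
contact_force: [-0.8, 0.5, -3.0]
gripper_width: 0.13
```

Emit:
{"op": "carry_out", "data": {"deltas": [[[0,0,0],1],[[0,0,0],4],[[0,0,0],9],[[0,0,0],16],[[0,0,0],23],[[0,0,0],31],[[0,0,0],38],[[0,0,0],43],[[0,0,0],46],[[0,0,0],47]]}}

```text
t: 17.6
eef_pos: [0.5082, 0.0092, 0.2269]
tool_rot: [0.0, 0.741, -0.671, 0.0]
contact_force: [-0.5, 0.7, -2.4]
gripper_width: 0.128
```

```bash
python3 - <<'E'
from h import *
import scipy.spatial.transform as st
np.set_printoptions(precision=4,suppress=True)
o=readout.get_obs();q=o["tool_rot"];R=st.Rotation.from_quat([q[1],q[2],q[3],q[0]]).as_matrix()
print(o["t"],o["eef_pos"],o["q"],o["gripper_width"]);print(R)
dx=-R[:,0];dx[2]=0;dx/=np.linalg.norm(dx);jar=np.array([.483,.2635,0]);e=np.array(o["eef_pos"])*[1,1,0]
print("jar in dish x,y",(jar-e)@dx,(jar-e)@np.array([-dx[1],dx[0],0]))
d=jar-.089*dx-e;print("delta tool cm",R.T@d*100)
a=read_camera("wrist");W=get_calibration("wrist");print(models.spot_in("ball_center","wrist")[:1],models.spot_in("jar","wrist")[:1]);b=read_camera("top");print(models.spot_in("dish","top")[:1])
save("c7",np.hstack([cv2.resize(a,(400,300)),cv2.resize(b[200:320,160:320],(400,300))]))
E
```

```text
17.6 [0.5082 0.0092 0.2269] [ 0.136   0.2471 -0.3222  1.9543  0.0957  0.9543 -1.7044] 0.12816133712210584
[[ 0.0987 -0.9951  0.0004]
 [-0.9951 -0.0987 -0.0005]
 [ 0.0005 -0.0004 -1.    ]]
jar in dish x,y 0.255509104788597 -7.623637548959464e-05
delta tool cm [-16.6509  -0.0076  -0.0086]
[{'centre': [141.4, 328.1], 'score': 0.7}] [{'centre': [220.8, 35.0], 'score': 0.66}]
[{'centre': [253.6, 297.8], 'score': 0.78}]
```

View pics/c7.png

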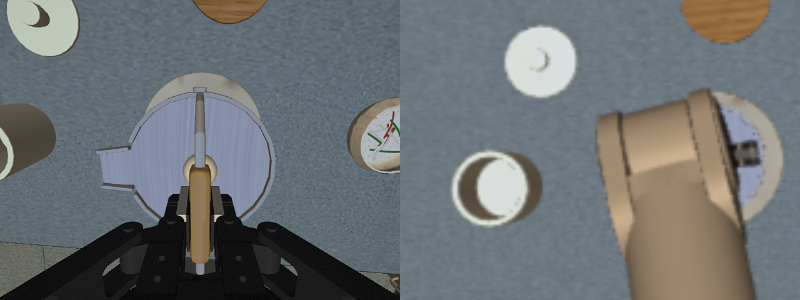

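The spout points at the jar and the ball is central. In the top view the jar rim is at (275,196), which gives (0.482, 0.262), agreeing with before. I carry the dish 16.6 cm straight over.

Emit:
{"op": "carry_out", "data": {"deltas": [[[-0.2,0,0],0],[[-0.7,0,0],0],[[-1.5,0,0],0],[[-2.6,0,0],0],[[-3.8,0,0],0],[[-5.0,0,0],0],[[-6.1,0,0],0],[[-6.9,0,0],0],[[-7.4,0,0],0],[[-7.6,0,0],0]]}}

```text
t: 19.1
eef_pos: [0.5006, 0.085, 0.2268]
tool_rot: [0.0, 0.742, -0.671, 0.0]
contact_force: [0.2, 0.5, -3.4]
gripper_width: 0.131
```

Emit:
{"op": "carry_out", "data": {"deltas": [[[-0.2,0,0],0],[[-0.8,0,0],0],[[-1.7,0,0],0],[[-2.9,0,0],0],[[-4.3,0,0],0],[[-5.7,0,0],0],[[-7.0,0,0],0],[[-8.0,0,0],0],[[-8.6,0,0],0],[[-8.9,0,0],0]]}}

```text
t: 20.35
eef_pos: [0.4917, 0.1737, 0.2267]
tool_rot: [0.0, 0.742, -0.671, 0.0]
contact_force: [0.7, -0.4, -4.1]
gripper_width: 0.131
```

Emit:
{"op": "carry_out", "data": {"deltas": [[[0,0,0],0],[[0,0,0],0],[[0,0,0],0],[[0,0,0],0],[[0,0,0],0],[[0,0,0],0],[[0,0,0],0],[[0,0,0],0]]}}

```text
t: 21.35
eef_pos: [0.4917, 0.1737, 0.2267]
tool_rot: [0.0, 0.742, -0.671, 0.0]
contact_force: [0.3, 0.1, -2.1]
gripper_width: 0.125
```

```bash
python3 - <<'E'
from h import *
import scipy.spatial.transform as st
np.set_printoptions(precision=4,suppress=True)
o=readout.get_obs();q=o["tool_rot"];R=st.Rotation.from_quat([q[1],q[2],q[3],q[0]]).as_matrix()
print(o["t"],o["eef_pos"],o["joint_vel"],o["gripper_width"],R[2])
dx=-R[:,0];jar=np.array([.483,.2635,0]);e=np.array(o["eef_pos"])*[1,1,0]
print("jar in dish x,y",(jar-e)@dx,(jar-e)@np.array([-dx[1],dx[0],0]))
W=get_calibration("wrist");a=read_camera("wrist");print(models.spot_in("ball_center","wrist")[:1]);b=read_camera("side");S=get_calibration("side")
p=np.array(o["eef_pos"])-[0,0,.0943];print("ball expected",proj(W,p+[0,0,.025]),proj(S,p+[0,0,.025]),models.spot_in("ball_center","side")[:1],"spout exp",proj(S,p+.089*dx+[0,0,.018]))
save("c8",np.hstack([cv2.resize(a,(400,300)),cv2.resize(b[210:450,160:480],(400,300))]))
E
```

```text
21.35 [0.4917 0.1737 0.2267] [ 0.001   0.0006 -0.001   0.0007  0.0007 -0.0002 -0.0043] 0.12528492629130764 [ 0.0007 -0.0003 -1.    ]
jar in dish x,y 0.09020881103607298 -0.00032416342277498227
[{'centre': [252.8, 314.1], 'score': 0.7}]
ball expected (np.float64(271.22369371744634), np.float64(320.9639155079088)) (np.float64(297.6503605962839), np.float64(286.57652545271475)) [{'centre': [317.3, 333.1], 'score': 0.19}] spout exp (np.float64(326.7663820769286), np.float64(262.6619141941334))
```

View pics/c8.png

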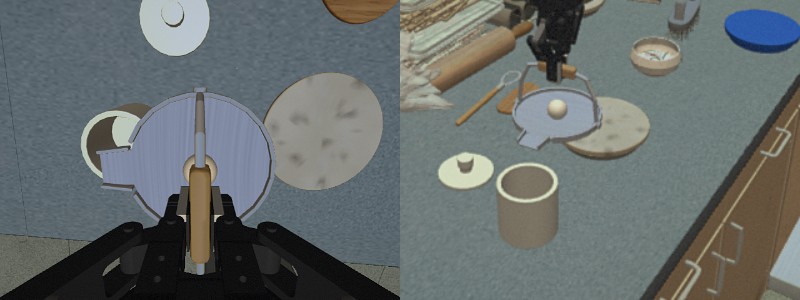

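The side view shows the ball at (557,109) in the crop against a prediction of (559,110), and the spout end at (528,145) against (528,146). The dish is level, the lid is flat, and the spout end is above the mouth.

```bash
python3 -c "
from station import bot
bot.hand_in()"
```

```text
the job is handed in; nothing more can be done
```

The job is done and handed in at about 21.4 s of the 58 s allowed; the hand-in gives no verdict.

- **Lid:** I took it off by the knob and laid it knob up at about (0.637, 0.22), behind the jar. Pictures after the release showed it flat and free.
- **Dish:** I lifted it by the handle bar about 10 cm straight up and turned it 91° above the bat. I then carried it straight over to the jar, where the gripper still holds it.

The last checks, before handing in:

| Check | Result |
|---|---|
| Mouth centre in the dish frame | about 90 mm along, 0 mm across |
| Dish underside | about 0.132 m up, some 4 cm above the jar's rim |
| Tool tilt | under 0.1° |
| Joint speeds | near zero |
| Grip on the bar | about 11 mm opening |
| Ball and spout in the side view | within about 2 pixels of where they were predicted |

- **Disagreements:** The detection network gave poor ball positions in the last pictures (score 0.19 in the side view), so I judged the ball by eye against its projected place. The jar's y came out between 0.262 and 0.268 m in different views, and I used 0.2635.
- **Bystanders:** The last views showed none displaced, but I did not measure their positions again.

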